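Change the bottles on an orbital shaker, clamp them and set its dials

ROBOT

A 6-joint arm with a two-finger parallel gripper is mounted at the origin on the work surface. World frame = base frame: x ahead of the robot, y to its left, z up, the work surface at z = 0. Lengths are in m, angles in rad, forces in N, time in s.
With the tool pointing down it reaches from about 0.35 to 0.8 m from the base axis. Payload 7.3 kg.
Tool frame: the origin (TCP) lies between the finger pads; the fingertips stand 25 mm ahead of it and the grasp point (between the pads) lies 6 mm ahead of it (r.tip_extent is the distance from the TCP to the fingertips, in m); z points along the fingers, y is the direction in which the jaws open and shut (so a half turn about z gives the same grasp; the last joint's range is limited). The gripper opens to 85 mm and grips with 20 to 120 N. Pads are 22 mm wide; open, the fingers measure 114 mm over their backs; the gripper's body (76 mm by 85 mm) begins 54 mm behind the grasp point. The pads swing forward as they close: fully open they stand 13 mm farther back than shut.
Start: joints at [-1.381, 0.342, 1.524, -0, 1.275, -0.146], TCP at [0.173, -0.496, 0.256] pointing down, gripper open.
Joint ranges: [-2.53, 2.53], [-0.77, 2.02], [0.04, 2.7], [-1, 4.14], [0.28, 2.66], [-3.11, 3.11]. Speed limits (rad/s): [2.57, 2.57, 3.14, 3.14, 3.14, 3.14].

INTERFACE

Orientations are given as a unit quaternion [x, y, z, w].
In Python, from workcell import r, command_gripper, optics gives the robot as it stands. The module is installed in compiled form; this text tells all that it offers. Calls block until the motion is done:
- r.reach(position, orientation): joint-space move of the TCP to a pose.
- r.move_straight(position, orientation=None, speed=0.15, max_force=None): straight line of the TCP; orientation=None keeps the orientation; speed is the mean speed in m/s. With max_force (N) it stops when the force on the tool has changed by that much, and returns True; else False.
- r.movej(angles): joint-space move.
- command_gripper(opening, force=None): finger opening in m; force is the grip in N (None keeps the last); returns when the fingers have stopped.
- r.hold(seconds).
- r.solve_ik(position, orientation): joint angles nearest the present ones, or None.
- r.read_state(): the state.
- optics.get_image(name): name is "side" or "top" or "wrist"; returns (picture, depth): 420x560x3 uint8, red, green, blue; 420x560 float32, m along the optical axis (not along the pixel's ray), 0 where there is no reading.
- optics.camera_model(name): a dict with "K" (3x3 intrinsics, pixels), "R" (3x3) and "t" (3): a world point X has camera coordinates R X + t; the wrist camera has in their place "tool_from_camera" (4x4, takes a point from camera to tool coordinates, whose origin is the TCP and whose axes are the flange's). Camera axes: x right, y down, z forward; pixel columns grow to the right and rows downward; lengths in m; the calibration is good to about 2 mm. A picture is of the moment at which its call begins: read the wrist's pose just before it. camera_model takes no time and is no camera call.
A pose or a line that the arm cannot do raises r.PlanningError and nothing moves.
- r.finish_job(): hands the job in, once; it reports no verdict.
The state is a dict: "time_s": time; "joint_positions": joint angles; "dq": joint speeds; "tau": joint torques, N m; "eef_pos": TCP position; "eef_rot": TCP orientation; "contact_force": force on the tool from outside, world axes, zero at the start; "torque": the same for the moment, N m; "grip_width": finger opening in m.
Only numpy, scipy, OpenCV 4.12 (cv2) and the standard library are available. Lean on these libraries where they do the work, as an engineer would, in place of code of your own. Each camera call takes 0.05 s, during which the arm holds its last target.

TASK

Slide the shaker's clamp bar fully open, take the finished bottle with the orange cap off the platform and stand it upright on the light-blue pad on the bench, and stand all the blue-capped bottles upright on the platform between the clamp bar and the fixed bar, then slide the clamp bar fully closed so that it holds them. Once the bottles are clamped, turn the speed dial and the time dial until the white line of each points to its red mark. Leave the tip box and the beaker where they stand.

Things in the scene. Friction and masses are not known exactly. Their poses are not given: they have to be found in the camera images.
- shaker: White orbital shaker fixed to the bench, 280 mm along x, 300 mm along y. Origin on the bench under its middle; +x away from the robot, z up. Low control ledge: x -170 to -60 mm, top 50 mm high, dials at x -115, y +75 (speed) and -75 (time). Grey platform: x -60 to 110 mm, top 90 mm high. Bar tops are 130 mm above the bench.
- bay (a point): Middle of the bottle bay on the platform's top, at x 60, y 0, z 90 mm of the shaker, axes as the shaker's. Clamped bottles stand in a row along y, centres at x 0 of this point within 1 mm. The fixed aluminium bar's face is at x +29 mm. Lips 12 mm high close the ends at y -144 and +144 mm. Room for four bottles.
- clamp (a joint): Opening (m) of the steel clamp bar, which lies along the shaker's y and slides along its x. 0: closed at its stop, its face 58 mm from the fixed bar. 0.055: open at its stop, 55 mm nearer the dials, gap 113 mm. Bar 276 mm long, 16 mm thick. Friction 3 N; stays where left; pushes bottles before it.
- clamp_grip (a point): Grip point of the clamp bar: on the axis of its black upright handle post (20 by 20 mm, sides parallel to the shaker's axes), 17 mm below its top, which is 167 mm above the bench; 47 mm of post are free. At y 0 of the shaker, 50 mm from the bar's bottle-side face towards the dials. Moves with the bar.
- speed_dial (a joint): Angle (rad) of the speed dial: blue dial with its axis vertical, on the shaker's low control ledge, at the robot's left (+y of the shaker). 0 when its white line points along the shaker's +x (towards the platform), positive counter-clockwise seen from above, range -2.4 to 2.4. Light friction (0.04 N m); it stays where it is left.
- speed_dial_grip (a point): Point on the speed dial's axis, 30 mm above the ledge, at which to pinch its grip bar from above. The grip bar is 14 mm thick and 46 mm long, lies along the dial's pointing direction, and stands from 7 to 37 mm above the ledge on a skirt 54 mm across, 9 mm high. The point's x axis is the pointing direction of the dial.
- speed_pointer (a point): Point that the speed dial's white line points at: 30 mm from the dial's axis; the line runs on top of the grip bar from its middle to one end and down that end. It turns with the dial.
- speed_flag (a joint): Angle (rad) of the red set mark (12 by 6 mm) beside the speed dial, measured as the dial's angle is: the dial is on its mark when the two angles are equal. The mark stays put.
- speed_mark (a point): Inner end of the red set mark of the speed dial, 30 mm from the dial's axis, at the same height as the pointer point.
- time_dial (a joint): Angle (rad) of the time dial: blue dial with its axis vertical, on the shaker's low control ledge, at the robot's right (-y of the shaker). 0 when its white line points along the shaker's +x (towards the platform), positive counter-clockwise seen from above, range -2.4 to 2.4. Light friction (0.04 N m); it stays where it is left.
- time_dial_grip (a point): Point on the time dial's axis, 30 mm above the ledge, at which to pinch its grip bar from above. The grip bar is 14 mm thick and 46 mm long, lies along the dial's pointing direction, and stands from 7 to 37 mm above the ledge on a skirt 54 mm across, 9 mm high. The point's x axis is the pointing direction of the dial.
- time_pointer (a point): Point that the time dial's white line points at: 30 mm from the dial's axis; the line runs on top of the grip bar from its middle to one end and down that end. It turns with the dial.
- time_flag (a joint): Angle (rad) of the red set mark (12 by 6 mm) beside the time dial, measured as the dial's angle is: the dial is on its mark when the two angles are equal. The mark stays put.
- time_mark (a point): Inner end of the red set mark of the time dial, 30 mm from the dial's axis, at the same height as the pointer point.
- bottle1: Closed round lab bottle, green glass, blue screw cap. Body 56 mm across up to 50 mm, shoulder, cap 42 mm across from 66 to 94 mm above the underside (the top), about 0.2 kg. Origin: centre of its underside, z up the bottle. Three or four of these are present; an absent one has no pose.
- bottle2: Closed round lab bottle, green glass, blue screw cap. Body 56 mm across up to 50 mm, shoulder, cap 42 mm across from 66 to 94 mm above the underside (the top), about 0.2 kg. Origin: centre of its underside, z up the bottle. Three or four of these are present; an absent one has no pose.
- bottle3: Closed round lab bottle, green glass, blue screw cap. Body 56 mm across up to 50 mm, shoulder, cap 42 mm across from 66 to 94 mm above the underside (the top), about 0.2 kg. Origin: centre of its underside, z up the bottle. Three or four of these are present; an absent one has no pose.
- bottle4: Closed round lab bottle, green glass, blue screw cap. Body 56 mm across up to 50 mm, shoulder, cap 42 mm across from 66 to 94 mm above the underside (the top), about 0.2 kg. Origin: centre of its underside, z up the bottle. Three or four of these are present; an absent one has no pose.
- amber_bottle: The finished bottle: amber glass, orange cap, same shape and size as the blue-capped ones, about 0.2 kg. It starts standing on the shaker's platform between the bars. Origin: centre of its underside, z up the bottle.
- pad: Light-blue square absorbent pad, 120 by 120 mm, lying flat on the bench, so thin that a bottle on it stands at bench height. Origin: its centre.
- tip_box: Bystander: purple pipette tip box, 75 by 110 by 70 mm, on the bench. Origin: centre of its underside.
- beaker: Bystander: empty glass beaker, 68 mm across, 85 mm tall, on the bench. Origin: centre of its underside.
Not all that is in view belongs to the job. What is shaped like the bottle1 but turquoise or yellow is not meant.

How it is judged:
By the outcome, as a careful person would: the job done as asked, in the order asked, and still so for the second after the job is handed in, with the robot touching nothing.
Of bottle1, bottle2, bottle3, bottle4 only 3 to 4 are there at a start; the rules pass over those that are not, and their reading is None.
At some moment in a run one of bottle1, bottle2, bottle3, bottle4 may be knocked a few centimetres aside while the robot is not near it.
It also fails if it takes over 210 s, if anything falls off the work surface, if the arm or the gripper's body presses on something with over 40 N, if the wrist force passes 120 N, or if a joint passes its speed limit or range.

## Working session

There is one attempt and no reset: what is moved stays moved. The work goes in short steps, each a Python script; the robot and the scene stay as the last script left them, time stands still between calls to the robot, and variables do not carry over. Pictures are saved under pics/ and viewed, and the job is handed in when it is done.

```bash
mkdir -p pics; ls
python3 - <<'E'
from workcell import r, command_gripper, optics
import cv2,numpy as np
for n in ("side","top"):
    im,d=optics.get_image(n); cv2.imwrite(f"pics/{n}0.png",im[:,:,::-1]); np.savez(f"/tmp/{n}0.npz",im=im,d=d)
    m=optics.camera_model(n); print(n,m["K"].round(1).tolist(),m["R"].round(3).tolist(),m["t"].round(3).tolist())
print(optics.camera_model("wrist")); print(r.read_state()); print(r.tip_extent)
E
```

```text
pics
side [[443.0, 0.0, 280.5], [0.0, 443.0, 205.3], [0.0, 0.0, 1.0]] [[-0.995, -0.096, 0.018], [-0.087, 0.783, -0.616], [0.045, -0.614, -0.788]] [0.485, 0.12, 1.234]
top [[435.3, 0.0, 285.3], [0.0, 435.3, 216.4], [0.0, 0.0, 1.0]] [[0.007, -1.0, 0.005], [-0.998, -0.007, -0.06], [0.06, -0.005, -0.998]] [-0.014, 0.488, 1.494]
{'K': array([[315.09556049,   0.        , 278.7696567 ],
       [  0.        , 315.09556049, 211.90319741],
       [  0.        ,   0.        ,   1.        ]]), 'tool_from_camera': array([[-1.91383189e-05, -9.61080158e-01, -2.76269669e-01,
         6.94103882e-02],
       [ 9.99999615e-01,  2.23850932e-04, -8.48001163e-04,
        -5.52763331e-04],
       [ 8.76840314e-04, -2.76269579e-01,  9.61079784e-01,
        -1.17762121e-01],
       [ 0.00000000e+00,  0.00000000e+00,  0.00000000e+00,
         1.00000000e+00]])}
{'time_s': 0.1, 'joint_positions': array([-1.38098370e+00,  3.42668867e-01,  1.52488730e+00,  4.86085646e-06,
        1.27539742e+00, -1.46025181e-01]), 'dq': array([-0.00090613, -0.00069867, -0.00207863,  0.00241213,  0.00178552,
        0.00026773]), 'tau': array([ 2.20677895e-03, -4.34447944e+01, -2.46490324e+01, -9.00374789e-05,
        4.72477361e-03,  3.83925135e-05]), 'eef_pos': array([ 0.17297051, -0.49536293,  0.25569915]), 'eef_rot': array([ 9.85934608e-01,  1.67130148e-01, -1.25725835e-05, -6.80351916e-04]), 'contact_force': array([-0.45507799, -1.1125424 , -0.29548001]), 'torque': array([ 0.00422366, -0.00665438,  0.00790304]), 'grip_width': 0.08523770816222677}
0.025
```

View pics/top0.png

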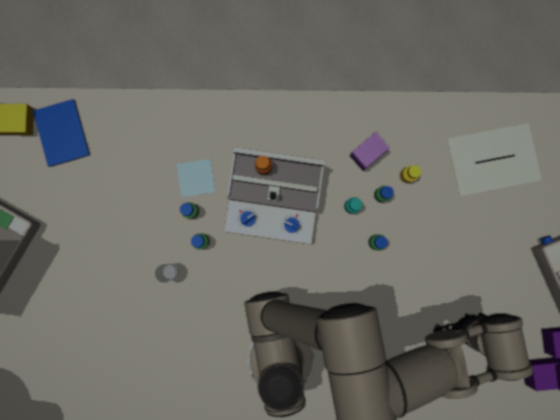

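View pics/side0.png

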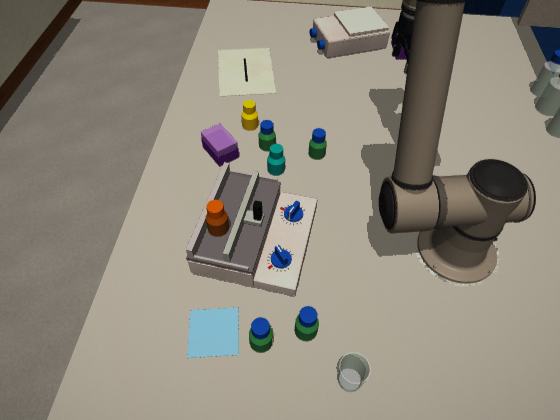

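The top view shows four green bottles with blue caps, at (190,211), (201,241), (385,194) and (379,243). The turquoise one at (354,206) and the yellow one at (412,174) are decoys. The amber bottle with the orange cap is at (263,165), the pad at (196,178), the clamp handle at (273,193), and the dials at (248,218) and (292,225). I'll check the identities in an enlarged crop and measure.

```bash
cat > h.py <<'E'
from workcell import r, command_gripper, optics
import cv2,numpy as np
from scipy.spatial.transform import Rotation as Ro
def ray(n,uv):
    m=optics.camera_model(n);K,R,t=m["K"],m["R"],m["t"]
    return -R.T@t, R.T@np.linalg.inv(K)@np.array([uv[0],uv[1],1.])
def onz(n,uv,z):
    o,d=ray(n,uv); return o+d*(z-o[2])/d[2]
def proj(n,X):
    m=optics.camera_model(n); p=m["K"]@(m["R"]@np.asarray(X,float)+m["t"]); return p[:2]/p[2]
def two(ua,ub):
    (o1,d1),(o2,d2)=ray("top",ua),ray("side",ub)
    s=np.linalg.lstsq(np.c_[d1,-d2],o2-o1,rcond=None)[0]
    p,q=o1+d1*s[0],o2+d2*s[1]; return (p+q)/2,np.linalg.norm(p-q)
def blobs(im,lo,hi,amin=15,roi=None):
    hsv=cv2.cvtColor(im,cv2.COLOR_RGB2HSV); m=cv2.inRange(hsv,np.array(lo),np.array(hi))
    if roi: 
        k=np.zeros_like(m); x0,y0,x1,y1=roi; k[y0:y1,x0:x1]=255; m&=k
    n,l,s,c=cv2.connectedComponentsWithStats(m)
    return [(c[i],s[i]) for i in range(1,n) if s[i,4]>=amin]
E
python3 - <<'E'
from h import *
for n,roi in (("top",(150,130,440,270)),("side",(180,80,340,360))):
    im=np.load(f"/tmp/{n}0.npz")["im"]
    x0,y0,x1,y1=roi
    for name,lo,hi in (("blue",(108,120,60),(125,255,255)),("orange",(5,150,80),(16,255,255)),("pad",(90,60,120),(106,255,255)),("white",(0,0,150),(180,40,255)),("red",(0,150,100),(4,255,255)),("teal",(84,150,60),(92,255,255))):
        for c,s in blobs(im,lo,hi,8,roi): 
            z=0.09 if name in("blue","teal") else .18 if name=="orange" else 0
            print(n,name,c.round(1),s[:5],onz(n,c,z).round(4) if n=="top" else '')
    a=cv2.resize(im[y0:y1,x0:x1],None,fx=2.7 if n=="top" else 2,fy=2.7 if n=="top" else 2,interpolation=cv2.INTER_CUBIC)
    cv2.imwrite(f"pics/{n}0z.png",a[:,:,::-1])
E
```

```text
top blue [386.9 192. ] [381 187  12  11 104] [ 0.5666 -0.3455  0.09  ]
top blue [185.7 208.9] [180 203  12  12 102] [0.5057 0.3179 0.09  ]
top blue [247.  218.7] [241 212  14  14 140] [0.4748 0.1159 0.09  ]
top blue [292. 225.] [285 218  14  14 140] [ 0.4551 -0.0323  0.09  ]
top blue [196.9 240.7] [192 236  11  11 100] [0.4014 0.2793 0.09  ]
top blue [381.2 242. ] [375 237  13  11 106] [ 0.4016 -0.3257  0.09  ]
top orange [262.1 163.5] [256 157  14  15 167] [0.6422 0.0636 0.18  ]
top white [233.8 219.4] [227 203  22  29 270] [0.477  0.1696 0.    ]
top white [284.2 235.5] [282 234   5   4  12] [ 0.422 -0.007  0.   ]
top white [290.4 236.3] [289 235   4   4   9] [ 0.4192 -0.0289  0.    ]
top white [296.  236.7] [294 236   5   3   9] [ 0.4182 -0.0484  0.    ]
top teal [353.1 205.2] [346 199  15  14 167] [ 0.522  -0.2335  0.09  ]
side blue [266.4 126.5] [261 120  12  14 145] 
side blue [318.3 135.1] [312 128  14  15 155] 
side blue [293.6 212.1] [284 201  19  20 215] 
side blue [280.5 258. ] [271 245  21  23 302] 
side blue [307.6 315.9] [299 306  18  21 290] 
side blue [259.8 327.4] [251 318  19  20 296] 
side orange [215.4 212.9] [206 199  22  27 441] 
side pad [213.2 332.5] [ 187  308   52   50 2350] 
side white [266.9 209.6] [  180    80   160   280 30010] 
side white [250.2 216.8] [244 211  17  12  91] 
side white [221.  261.6] [194 255  55  14 120] 
side white [233.  270.4] [229 270   9   2   9] 
side red [269.9 266.4] [268 265   5   4   9] 
side teal [275.5 159.5] [267 144  18  31 419]
```

View pics/top0z.png

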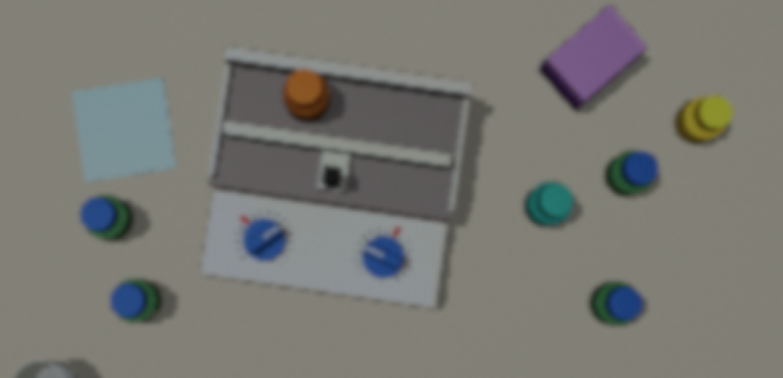

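View pics/side0z.png

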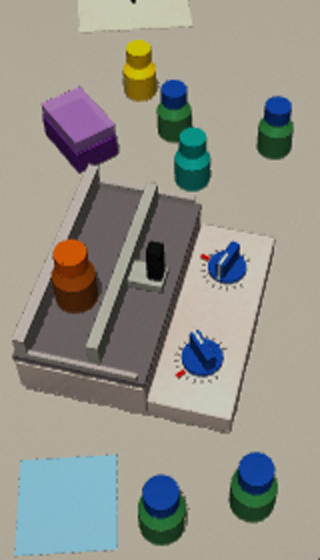

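The crops confirm it: four green bottles with blue caps, and the other two are turquoise and yellow all over. Next is a wrist view over the shaker.

```bash
cat >> h.py <<'E'
def down(yaw):  # tool x axis at world yaw (rad), z down
    a=yaw/2; return [np.cos(a),np.sin(a),0,0]
def wpose():
    s=r.read_state(); T=np.eye(4);T[:3,:3]=Ro.from_quat(s["eef_rot"]).as_matrix();T[:3,3]=s["eef_pos"]; return T
def wshot(name):
    m=optics.camera_model("wrist"); T=wpose()@m["tool_from_camera"]
    im,d=optics.get_image("wrist"); cv2.imwrite(f"pics/{name}.png",im[:,:,::-1]); np.savez(f"/tmp/{name}.npz",im=im,d=d,T=T,K=m["K"])
    return im,T
def wonz(T,uv,z):
    K=optics.camera_model("wrist")["K"]; d=T[:3,:3]@np.linalg.inv(K)@np.array([uv[0],uv[1],1.]); o=T[:3,3]
    return o+d*(z-o[2])/d[2]
E
python3 - <<'E'
from h import *
print(r.solve_ik([.47,.05,.38],down(np.pi/2-.13)))
r.reach([.47,.05,.38],down(np.pi/2-.13)); wshot("w1")
s=r.read_state(); print(s["time_s"],s["eef_pos"],s["joint_positions"].round(2))
E
```

```text
[-5.63690293e-02  1.74094474e-01  1.41370715e+00 -4.44089210e-16
  1.55379103e+00  7.36309707e-02]
2.4083 [0.47011084 0.04926774 0.37975689] [-0.06  0.17  1.41 -0.    1.55  0.07]
```

View pics/w1.png

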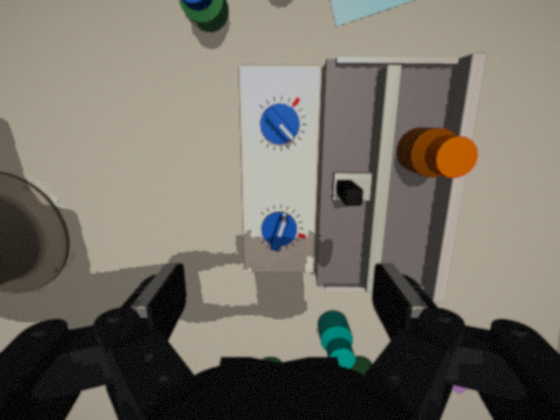

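Here +x points right and +y up. The dials are at (280,124) and (279,229), the red marks at (296,101) and (301,236), the handle post at (349,191), and the amber bottle at (440,154). I'll measure these more closely.

Run:
```python
from h import *
D=np.load("/tmp/w1.npz"); im,T,dep=D["im"],D["T"],D["d"]
roi=(235,60,325,280)
for name,lo,hi in (("blue",(105,130,50),(125,255,255)),("red",(0,150,100),(6,255,255)),("red2",(172,150,100),(180,255,255))):
    for c,s in blobs(im,lo,hi,10,roi): print(name,c.round(1),s,wonz(T,c,.087).round(4),wonz(T,c,.059).round(4))
for p in [(240,66),(321,66),(314,273),(243,270),(388,65),(401,65),(484,53),(350,195),(338,176),(358,185),(440,150),(280,60)]: print(p,dep[p[1],p[0]], )
x0,y0,x1,y1=roi
a=cv2.resize(im[80:265,240:335],None,fx=4,fy=3.2*1.0,interpolation=cv2.INTER_CUBIC)
a=cv2.resize(im[80:265,240:335],None,fx=3.2,fy=3.2,interpolation=cv2.INTER_CUBIC)
b=cv2.resize(im[150:230,320:410],None,fx=5,fy=5,interpolation=cv2.INTER_CUBIC)
o=np.zeros((600,800,3),np.uint8); o[:a.shape[0],:a.shape[1]]=a; o[:b.shape[0],320:320+b.shape[1]]=b
cv2.imwrite("pics/w1z.png",o[:,:,::-1])
```

```text
blue [278.8 122.9] [ 261  104   38   40 1082] [0.4779 0.1176 0.087 ] [0.4778 0.1175 0.059 ]
blue [278.  230.2] [262 213  34  37 814] [ 0.4582 -0.0235  0.087 ] [ 0.4568 -0.0332  0.059 ]
red [295.5 101.8] [293  99   6   7  21] [0.5016 0.1397 0.087 ] [0.5032 0.1411 0.059 ]
red [301.4 235.5] [299 234   6   4  17] [ 0.4892 -0.0354  0.087 ] [ 0.49   -0.0459  0.059 ]
(240, 66) 0.4114588
(321, 66) 0.45554233
(314, 273) 0.48212174
(243, 270) 0.54719245
(388, 65) 0.3380181
(401, 65) 0.3742344
(484, 53) 0.334021
(350, 195) 0.33791992
(338, 176) 0.39378983
(358, 185) 0.35478324
(440, 150) 0.30876434
(280, 60) 0.4546261
```

View pics/w1z.png

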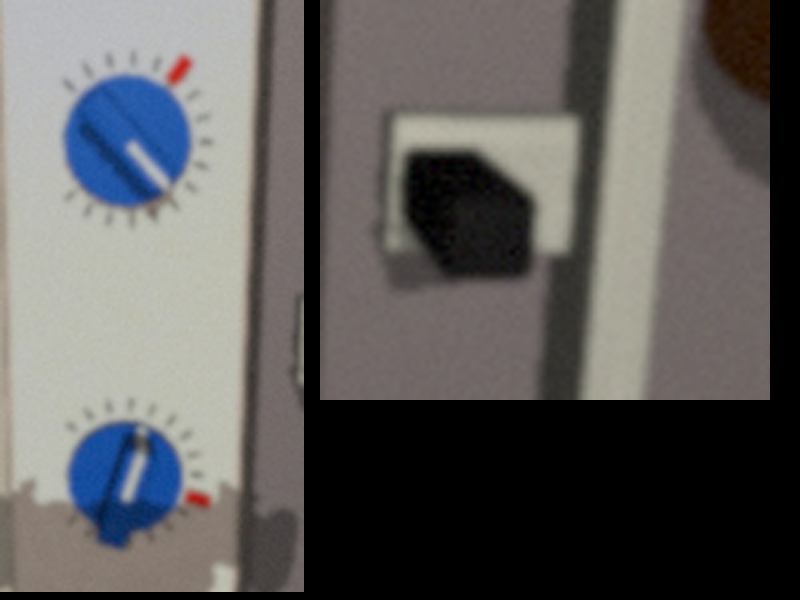

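Run:
```python
from h import *
D=np.load("/tmp/w1.npz"); im,T,dep=D["im"],D["T"],D["d"]
s=wonz(T,(279.7,124.1),.059);t=wonz(T,(279.1,229.1),.059)
print(s,t,np.linalg.norm(s-t)); d=s-t; yaw=np.arctan2(-d[0],d[1]); print("yaw",yaw,np.degrees(yaw))
R=np.array([[np.cos(yaw),-np.sin(yaw)],[np.sin(yaw),np.cos(yaw)]])
o=(s+t)[:2]/2-R@[-.115,0]; print("origin",o)
sh=lambda p:(R.T@(p[:2]-o)*1000).round(1)
print("post",sh(wonz(T,(353.4,196.5),.167)))
for p,z in [((240,66),.05),((321,66),.05),((314,273),.05),((388,65),.13),((401,65),.13),((484,53),.13),((472,53),.13)]: print(p,sh(wonz(T,p,z)))
print("red", [sh(wonz(T,p,z)) for z in(.05,.08) for p in((295.5,101.8),(301.4,235.5))])
orange=blobs(im,(5,150,150),(16,255,255),50); 
for c,q in orange: print("orange",c,q,sh(wonz(T,c,.184)))
tt=[247,218.7];ss=[280.5,258]
# two-view cap centres (approx cap mid height)
tops=[(386.9,192),(185.7,208.9),(196.9,240.7),(381.2,242),(262.1,163.5)]
sides=[(266.4,126.5),(259.8,327.4),(307.6,315.9),(318.3,135.1),(215.4,212.9)]
for a,b in zip(tops,sides): print(two(a,b), onz("top",a,.085 if a[1]!=163.5 else .175).round(4))
p=two(tops[4],sides[4])[0]; print(sh(p))
print("pad",onz("side",(213.2,332.5),0))
```

```text
[0.4788641  0.11574647 0.059     ] [ 0.45863829 -0.03163646  0.059     ] 0.1487642760983257
yaw -0.13638117473549702 -7.81406571738019
origin [0.58268336 0.02641974]
post [-35.5   0.6]
(240, 66) [-167.2  147.1]
(321, 66) [-61.6 147.6]
(314, 273) [ -60.  -149.8]
(388, 65) [  0.4 136.4]
(401, 65) [ 14.3 136.5]
(484, 53) [100.9 148.6]
(472, 53) [ 88.2 148.5]
red [array([-93.9, 103.3]), array([-81.3, -87.5]), array([-95.4, 101.6]), array([-83.6, -76.5])]
orange [456.66046512 156.59844961] [ 437  136   41   42 1290] [59.2 45.4]
(array([ 0.56751814, -0.34785406,  0.08058086]), np.float64(0.0006216973792806993)) [ 0.5673 -0.3468  0.085 ]
(array([0.5053104 , 0.31900827, 0.08571997]), np.float64(0.001293265392095512)) [0.506  0.3192 0.085 ]
(array([0.40043303, 0.28020908, 0.08517546]), np.float64(0.0019075918237286482)) [0.4014 0.2802 0.085 ]
(array([ 0.40121166, -0.32796575,  0.0798896 ]), np.float64(0.0005057320019993411)) [ 0.4014 -0.3268  0.085 ]
(array([0.64628962, 0.06483482, 0.15648115]), np.float64(0.00013133700826058878)) [0.643  0.0639 0.175 ]
[57.8 46.7]
pad [0.62124659 0.30825779 0.        ]
```

```bash
cat >> h.py <<'E'
YAW=-0.1364; OR=np.array([.58268,.02642])
RS=np.array([[np.cos(YAW),-np.sin(YAW)],[np.sin(YAW),np.cos(YAW)]])
def S(x,y,z): return np.r_[OR+RS@[x,y],z]       # shaker m -> world
def sh(p): return (RS.T@(np.asarray(p)[:2]-OR)*1000).round(1)
E
python3 - <<'E'
from h import *
q=down(np.pi+YAW)
command_gripper(.05)
r.reach(S(-.0355,0,.24),q)
print(r.read_state()["joint_positions"].round(2))
print(r.move_straight(S(-.0355,0,.159),speed=.1,max_force=15))
command_gripper(0.0,40); print(r.read_state()["grip_width"],r.read_state()["contact_force"])
print(r.move_straight(S(-.078,0,.159),speed=.05,max_force=20))
s=r.read_state(); print(sh(s["eef_pos"]),s["contact_force"],s["time_s"])
command_gripper(.05); r.move_straight(S(-.078,0,.30),speed=.25)
r.reach(S(-.06,.03,.34),down(np.pi/2+YAW)); wshot("w2"); print(r.read_state()["time_s"])
E
```

```text
[-0.08  0.4   1.49  0.    1.26 -1.52]
False
0.019143123334022006 [-1.66840226 -5.27083518  4.51668988]
False
[-75.   -0.7] [ 9.89983331 -6.01443736 -3.2834009 ] 6.6
9.2083
```

View pics/w2.png

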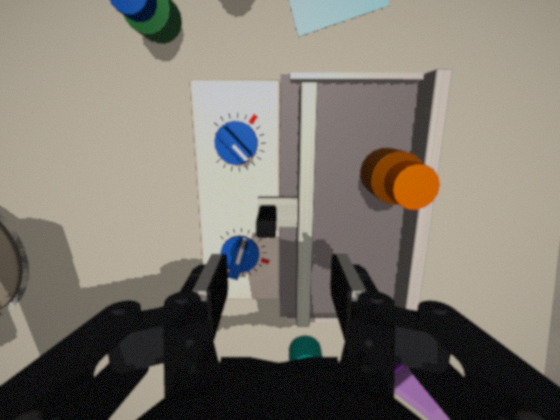

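The clamp is at its open stop: the post reads -75 mm and met resistance there. Next I move the amber bottle to the pad.

```bash
cat >> h.py <<'E'
def padc():
    im,_=optics.get_image("top"); 
    b=max(blobs(im,(85,40,100),(106,255,255),200,(150,140,230,215)),key=lambda b:b[1][4]); return onz("top",b[0],0)
def pick(x,y,base,th,h=.30,grip=50):
    q=down(th); command_gripper(.085)
    r.reach([x,y,max(h,base+.2)],q)
    hit=r.move_straight([x,y,base+.088],speed=.15,max_force=15)
    command_gripper(0.0,grip); w=r.read_state()["grip_width"]
    r.move_straight([x,y,h],speed=.2)
    print("pick hit",hit,"width",round(w,4),round(r.read_state()["grip_width"],4))
def place(x,y,base,th,h=.30):
    q=down(th); r.reach([x,y,h],q)
    r.move_straight([x,y,base+.110],speed=.2)
    hit=r.move_straight([x,y,base+.0885],speed=.06,max_force=8)
    z=r.read_state()["eef_pos"][2]
    command_gripper(.085); r.move_straight([x,y,base+.20],speed=.2)
    print("place hit",hit,"z",round(z-base,4),"t",r.read_state()["time_s"])
E
python3 - <<'E'
from h import *
try: print(padc())
except Exception as e: print(e)
a=S(.0585,.046,0)
pick(a[0],a[1],.09,np.pi/2+YAW)
place(.621,.308,0,np.pi/2+.3)
for n in ("top","side"):
    im,_=optics.get_image(n); cv2.imwrite(f"pics/{n}1.png",im[:,:,::-1])
E
```

```text
[0.62360388 0.30606775 0.        ]
pick hit False width 0.0408 0.041
place hit True z 0.0883 t 16.1417
```

View pics/side1.png

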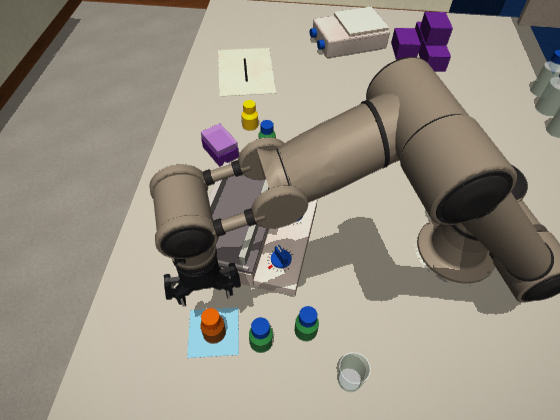

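View pics/top1.png

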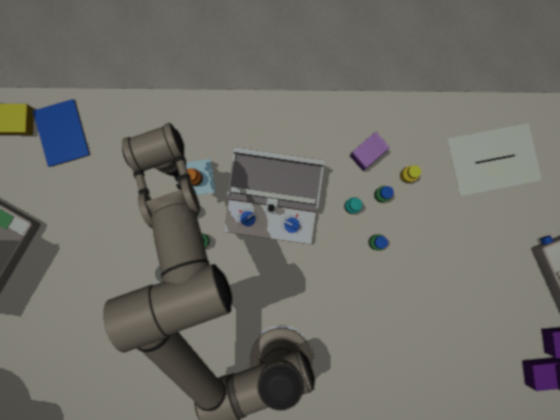

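The amber bottle stands upright on the pad at side (212,326), and the other bottles haven't moved. Next are the blue-capped bottles, each located again with the wrist camera before the grasp.

```bash
cat >> h.py <<'E'
def findcap(x,y,th,name,ztop=.094,lo=(105,120,40),hi=(126,255,255)):
    r.reach([x,y,.33],down(th)); im,T=wshot(name); dep=np.load(f"/tmp/{name}.npz")["d"]
    K=optics.camera_model("wrist")["K"]
    hsv=cv2.cvtColor(im,cv2.COLOR_RGB2HSV); m=cv2.inRange(hsv,np.array(lo),np.array(hi))
    n,l,s,c=cv2.connectedComponentsWithStats(m); best=None
    for i in range(1,n):
        if s[i,4]<100: continue
        v,u=np.nonzero((l==i)&(dep>0)); d=dep[v,u]
        if len(d)<50: continue
        P=(T[:3,:3]@(np.linalg.inv(K)@np.c_[u,v,np.ones(len(u))].T*d)).T+T[:3,3]
        k=P[:,2]>np.percentile(P[:,2],90)-.006
        (cu,cv_),rad=cv2.minEnclosingCircle(np.c_[u[k],v[k]].astype(np.float32))
        X=wonz(T,(cu,cv_),ztop); e=np.hypot(X[0]-x,X[1]-y)
        print("  cap",(round(cu),round(cv_)),X.round(4),"r",round(rad,1),"ztop",np.percentile(P[:,2],90).round(3),"off",e.round(3))
        if best is None or e<best[1]: best=(X,e)
    return best
E
python3 - <<'E'
from h import *
th=np.pi/2+.4
b=findcap(.505,.319,th,"b1"); assert b and b[1]<.08
X=b[0]; pick(X[0],X[1],0,th,h=.33)
p=S(.055,.102,0); place(p[0],p[1],.09,np.pi/2+YAW,h=.33)
E
```

```text
cap (183, 182) [0.4021 0.2808 0.094 ] r 18.2 ztop 0.095 off 0.11
  cap (280, 186) [0.5053 0.319  0.094 ] r 17.9 ztop 0.095 off 0.0
  cap (197, 315) [0.4729 0.1228 0.094 ] r 17.8 ztop 0.087 off 0.199
pick hit False width 0.0003 -0.0004
place hit False z 0.0881 t 25.1583
```

View pics/b1.png

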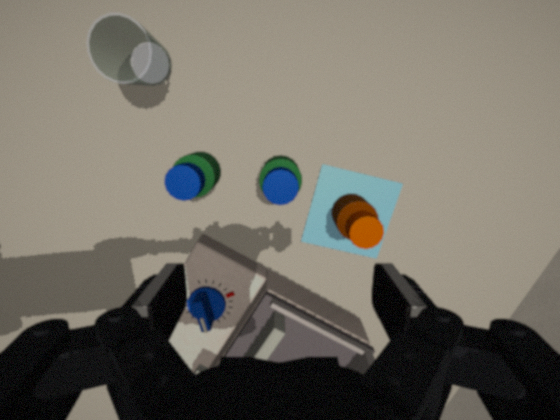

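The grasp closed on nothing (width 0), although the cap was at (280,186) as expected. I'll look at what happened.

Run:
```python
from h import *
for n in ("side","top"):
    im,_=optics.get_image(n); cv2.imwrite(f"pics/{n}2.png",im[:,:,::-1])
```

```text
(no output)
```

View pics/side2.png

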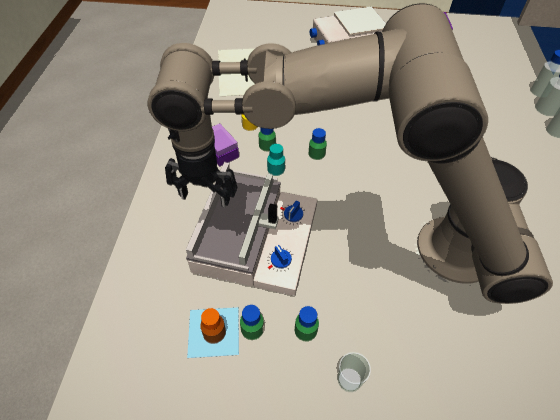

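The bottle was knocked towards the pad and still stands, now at side (251,318). I'll find it again and retry, checking the grip width before carrying on.

Run:
```python
from h import *
th=np.pi/2+.4
r.move_straight([*r.read_state()["eef_pos"][:2],.33],speed=.25)
b=findcap(.53,.31,th,"b1b"); X=b[0]
im=np.load("/tmp/b1b.npz")["im"]
a,e=findcap(X[0],X[1],th,"b1c")
print("amber:"); findcap(X[0],X[1],th,"b1d",lo=(5,150,100),hi=(16,255,255))
print(r.read_state()["time_s"])
```

```text
cap (164, 166) [0.4023 0.2804 0.094 ] r 18.8 ztop 0.095 off 0.131
  cap (273, 200) [0.5303 0.2906 0.094 ] r 17.5 ztop 0.095 off 0.019
  cap (189, 296) [0.4803 0.134  0.094 ] r 20.9 ztop 0.086 off 0.183
  cap (169, 148) [0.4024 0.2807 0.094 ] r 19.2 ztop 0.095 off 0.128
  cap (279, 184) [0.5305 0.2902 0.094 ] r 17.8 ztop 0.095 off 0.0
  cap (190, 285) [0.4773 0.1297 0.094 ] r 20.4 ztop 0.087 off 0.169
amber:
  cap (356, 202) [0.6192 0.3084 0.094 ] r 17.6 ztop 0.095 off 0.091
27.1167
```

View pics/b1c.png

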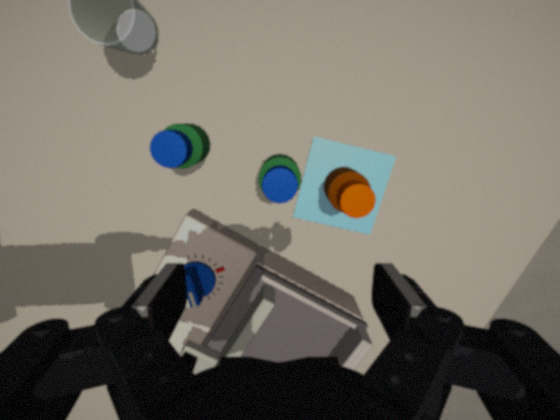

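```bash
sed -i 's/h=.30,grip=50):/h=.30,grip=50,op=.085):/; s/q=down(th); command_gripper(.085)$/q=down(th); command_gripper(op)/' h.py
sed -i 's/^    print("pick hit"/    assert w>.03,w\n    print("pick hit"/' h.py
cat >> h.py <<'E'
def job(x,y,th,slot,name,op=.085,bx=.055):
    b=findcap(x,y,th,name); assert b and b[1]<.08; X=b[0]
    if b[1]>.01: b=findcap(X[0],X[1],th,name); X=b[0]
    pick(X[0],X[1],0,th,h=.33,op=op)
    p=S(bx,slot,0); place(p[0],p[1],.09,np.pi/2+YAW,h=.33)
    r.move_straight([*r.read_state()["eef_pos"][:2],.33],speed=.25)
E
python3 - <<'E'
from h import *
job(.5305,.2902,np.pi/2+.4,.102,"b1e",op=.065)
r.reach(S(.03,.0,.36),down(np.pi/2+YAW)); wshot("w3"); print(r.read_state()["time_s"])
E
```

```text
cap (169, 150) [0.4024 0.2805 0.094 ] r 19.1 ztop 0.095 off 0.128
  cap (279, 186) [0.5303 0.2901 0.094 ] r 17.8 ztop 0.095 off 0.0
  cap (191, 286) [0.4781 0.1302 0.094 ] r 20.2 ztop 0.087 off 0.168
pick hit False width 0.0408 0.0408
place hit True z 0.0884 t 34.725
35.6
```

View pics/w3.png

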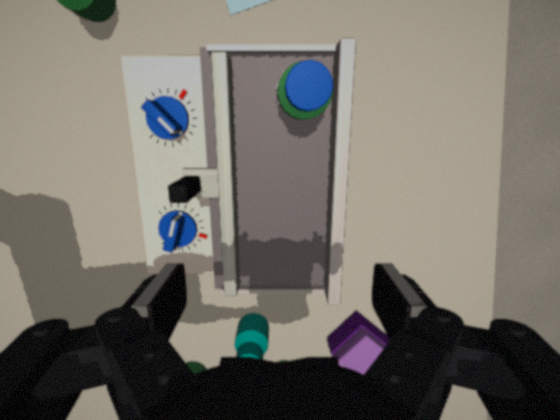

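The first bottle stands in the bay at (305,87). On to the others.

Run:
```python
from h import *
job(.402,.2805,np.pi/2+.55,.034,"b2")
job(.401,-.327,np.pi/2-.6,-.034,"b3")
```

```text
cap (277, 185) [0.4005 0.2802 0.094 ] r 18.0 ztop 0.095 off 0.001
  cap (263, 316) [0.4739 0.1242 0.094 ] r 15.8 ztop 0.087 off 0.172
  cap (202, 366) [0.4421 0.0142 0.094 ] r 14.5 ztop 0.383 off 0.269
pick hit False width 0.0409 0.0405
place hit True z 0.0882 t 44.6583
  cap (418, 114) [ 0.5671 -0.3459  0.094 ] r 20.6 ztop 0.095 off 0.167
  cap (280, 184) [ 0.403  -0.3259  0.094 ] r 17.9 ztop 0.095 off 0.002
pick hit False width 0.0406 0.0408
place hit True z 0.088 t 54.5917
```

View pics/b3.png

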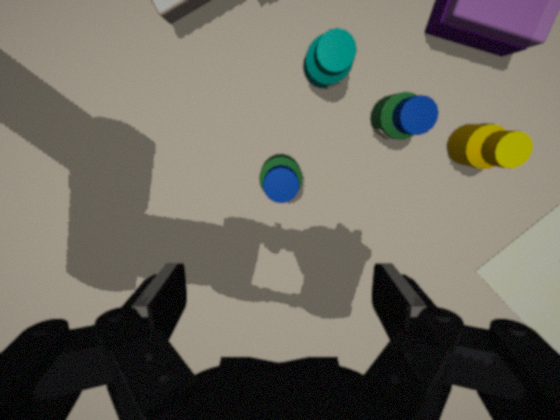

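The last bottle, at (415,115), stands between the turquoise one, the yellow one and the tip box. I'll look from above to choose the jaw direction.

Run:
```python
from h import *
X,e=findcap(.567,-.346,np.pi/2-.5,"b4")
D=np.load("/tmp/b4.npz"); im,d,T=D["im"],D["d"],D["T"]; K=D["K"]
v,u=np.mgrid[0:420,0:560]; P=(T[:3,:3]@(np.linalg.inv(K)@np.stack([u.ravel(),v.ravel(),np.ones(u.size)])*d.ravel())).T+T[:3,3]
k=(d.ravel()>0)&(P[:,2]>.05)&(P[:,2]<.12)
for q in range(0,360,15):
    for sgn in (1,):
        a=np.radians(q); rel=P[k,:2]-X[:2]; al=rel@[np.cos(a),np.sin(a)]; pe=rel@[-np.sin(a),np.cos(a)]
        s=(abs(pe)<.02)&(al>.032); print(q, al[s].min().round(3) if s.any() else None,end="; ")
```

```text
cap (282, 186) [ 0.5694 -0.3461  0.094 ] r 17.9 ztop 0.095 off 0.002
0 0.123; 15 0.107; 30 0.105; 45 0.104; 60 None; 75 None; 90 0.088; 105 0.084; 120 0.083; 135 0.092; 150 None; 165 None; 180 None; 195 None; 210 None; 225 None; 240 None; 255 None; 270 None; 285 0.092; 300 0.087; 315 0.087; 330 0.102; 345 None;
```

View pics/b4.png

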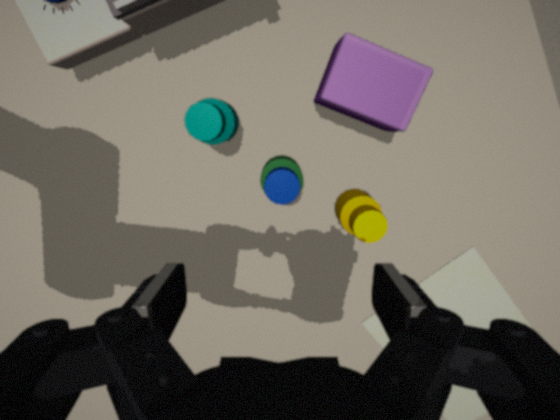

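Run:
```python
from h import *
job(.5694,-.3461,np.pi/2,-.102,"b4b",op=.075)
r.reach(S(.0,.0,.38),down(np.pi/2+YAW)); wshot("w4"); print(r.read_state()["time_s"])
for n in ("side","top"):
    im,_=optics.get_image(n); cv2.imwrite(f"pics/{n}3.png",im[:,:,::-1])
```

```text
cap (278, 187) [ 0.5684 -0.346   0.094 ] r 17.9 ztop 0.095 off 0.001
pick hit False width 0.0408 0.0406
place hit True z 0.0882 t 64.3417
65.2667
```

View pics/w4.png

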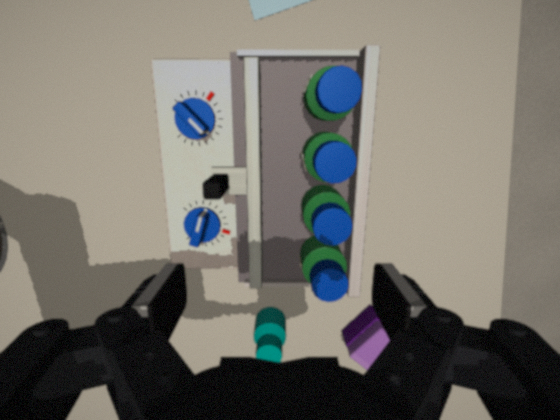

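View pics/side3.png

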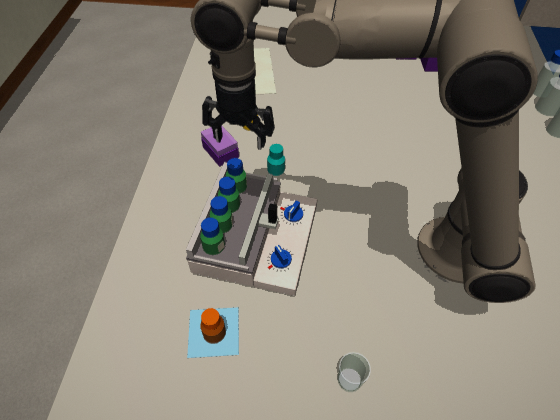

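All four stand in the bay in a row. Next, close the clamp.

Run:
```python
from h import *
q=down(np.pi+YAW)
command_gripper(.05)
r.reach(S(-.0745,0,.26),q)
print(r.move_straight(S(-.0745,0,.159),speed=.12,max_force=15))
command_gripper(0.0,50); print(r.read_state()["grip_width"])
print(r.move_straight(S(-.0145,0,.159),speed=.04,max_force=28))
s=r.read_state(); print(sh(s["eef_pos"]),RS.T@s["contact_force"][:2],s["time_s"])
command_gripper(.05); print(sh(r.read_state()["eef_pos"]));r.move_straight([*r.read_state()["eef_pos"][:2],.30],speed=.25)
r.reach(S(.0,.0,.38),down(np.pi/2+YAW)); im,T=wshot("w5"); print(r.read_state()["time_s"])
```

```text
False
0.01908659618155461
False
[-19.   -0.7] [-21.97853125  -5.77037335] 70.2167
[-14.3   0.1]
72.7833
```

View pics/w5.png

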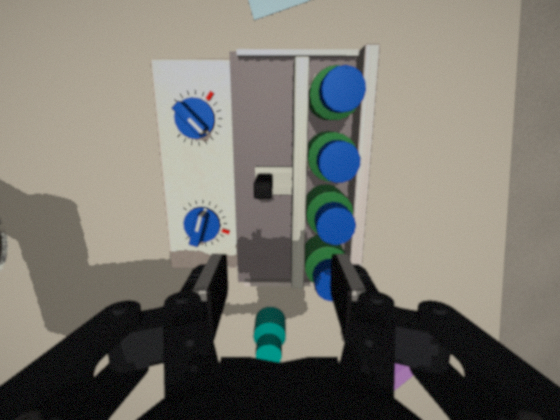

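The clamp is closed at its stop: the post reads -19.0 mm and met 22 N. The bottles are snug between the bars. Next, close views of the dials.

Run:
```python
from h import *
for n,y in (("ds",.075),("dt",-.075)):
    r.reach(S(-.115,y,.25),down(np.pi/2+YAW)); im,T=wshot(n)
    c=S(-.115,y,.059); K=optics.camera_model("wrist")["K"]; p=K@(np.linalg.inv(T)@np.r_[c,1])[:3]; p=(p[:2]/p[2]).round().astype(int); print(n,p)
    a=cv2.resize(im[p[1]-60:p[1]+60,p[0]-60:p[0]+60],(560,560),interpolation=cv2.INTER_CUBIC); cv2.imwrite(f"pics/{n}z.png",a[:,:,::-1])
print(r.read_state()["time_s"])
```

```text
ds [278 194]
dt [279 194]
74.3167
```

View pics/dsz.png

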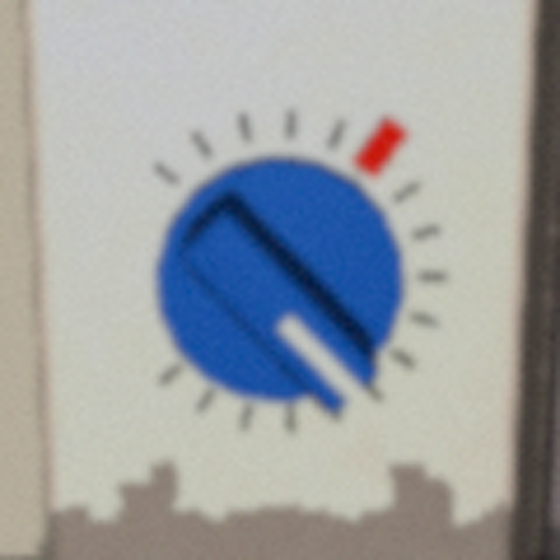

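View pics/dtz.png

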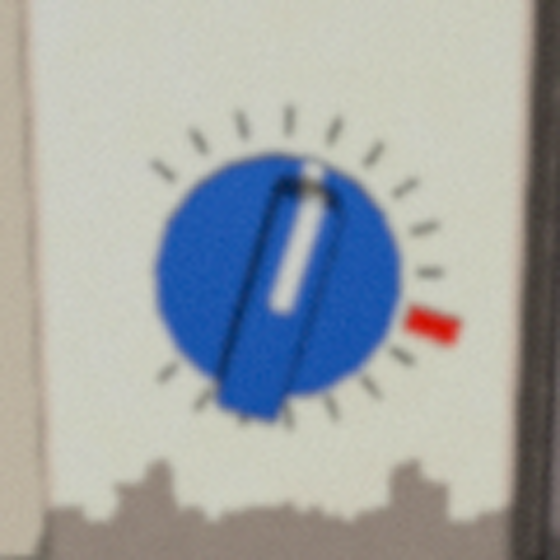

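```bash
cat >> h.py <<'E'
def redang(name,yc,off,line=None):
    D=np.load(f"/tmp/{name}.npz"); im,T=D["im"],D["T"]
    u0,v0=off
    hsv=cv2.cvtColor(im,cv2.COLOR_RGB2HSV); m=cv2.inRange(hsv,np.array((0,140,90)),np.array((8,255,255)))|cv2.inRange(hsv,np.array((172,140,90)),np.array((180,255,255)))
    k=np.zeros_like(m); k[v0-60:v0+60,u0-60:u0+60]=255; v,u=np.nonzero(m&k)
    W=np.array([wonz(T,p,.051) for p in zip(u,v)]); c=np.array([sh(w) for w in W])-[-115,yc]; cm=c.mean(0)
    b=blobs(im,(105,130,50),(125,255,255),300,(u0-60,v0-60,u0+60,v0+60))
    print(name,"red n",len(u),"r",np.hypot(*cm).round(1),"angle",np.degrees(np.arctan2(cm[1],cm[0])).round(2))
    if line:
        p,q=[sh(wonz(T,(u0-60+x*120/560,v0-60+y*120/560),.087)) for x,y in line]
        print("  line from",p-[-115,yc],"to",q-[-115,yc],"angle",np.degrees(np.arctan2(*(q-p)[::-1])).round(2))
    return cm
E
python3 - <<'E'
from h import *
redang("ds",75,(278,194),((288,322),(365,398)))
redang("dt",-75,(279,194),((281,308),(316,198)))
D=np.load("/tmp/ds.npz"); T=D["T"]
f=lambda u0,x,y:(u0-60+x*120/560,194-60+y*120/560)
print("skirt", sh(wonz(T,f(278,280,278),.057)), sh(wonz(np.load("/tmp/dt.npz")["T"],f(279,278,275),.057)))
E
```

```text
ds red n 52 r 35.1 angle 53.01
  line from [ 1.6 -1.9] to [ 17.1 -17.6] angle -45.37
dt red n 49 r 36.0 angle -19.71
  line from [0.5 0.3] to [ 7.3 22.1] angle 72.68
skirt [-115.    75.3] [-115.1  -74.7]
```

```bash
cat >> h.py <<'E'
def dial(yc,a0,a1,flip):
    th=lambda a:np.radians(a)+YAW+flip
    command_gripper(.05)
    r.reach(S(-.115,yc,.17),down(th(a0)))
    print("hit",r.move_straight(S(-.115,yc,.0895),speed=.1,max_force=10), "f",r.read_state()["contact_force"].round(1))
    command_gripper(0.0,30); s=r.read_state(); print("w",s["grip_width"],"q6",s["joint_positions"][5])
    n=int(np.ceil(abs(a1-a0)/20)); q=np.array(s["joint_positions"])
    qs=r.solve_ik(S(-.115,yc,.0895),down(th(a0)))
    base=np.array(qs)
    for i in range(1,n+1):
        t=base.copy(); t[5]-=np.radians(a1-a0)*i/n; r.movej(t)
    s=r.read_state(); x=Ro.from_quat(s["eef_rot"]).as_matrix()[:,0]
    print("tool angle",(np.degrees(np.arctan2(x[1],x[0])-YAW-flip)).round(2),"f",s["contact_force"].round(1),s["torque"].round(2))
    command_gripper(.05); r.move_straight(S(-.115,yc,.17),speed=.12); print("t",r.read_state()["time_s"])
E
python3 - <<'E'
from h import *
dial(.075,-45.4,53.0,np.pi)
dial(-.075,72.7,-19.7,0)
for n,y in (("es",.075),("et",-.075)):
    r.reach(S(-.115,y,.25),down(np.pi/2+YAW)); im,T=wshot(n)
    a=cv2.resize(im[134:254,218:338],(560,560),interpolation=cv2.INTER_CUBIC); cv2.imwrite(f"pics/{n}z.png",a[:,:,::-1])
E
```

```text
hit False f [-0.4  0.1  0.3]
w 0.013364582349646634 q6 -0.5592889859166843
tool angle -306.95 f [-1.8 -7.3  6.2] [-1.25  0.39  0.06]
t 80.0
hit False f [-0.   0.2 -0.5]
w 0.013388381079150153 q6 0.201197811892043
tool angle -19.36 f [ 0.3 -4.9  6.6] [-0.81 -0.18 -0.03]
t 87.0083
```

View pics/esz.png

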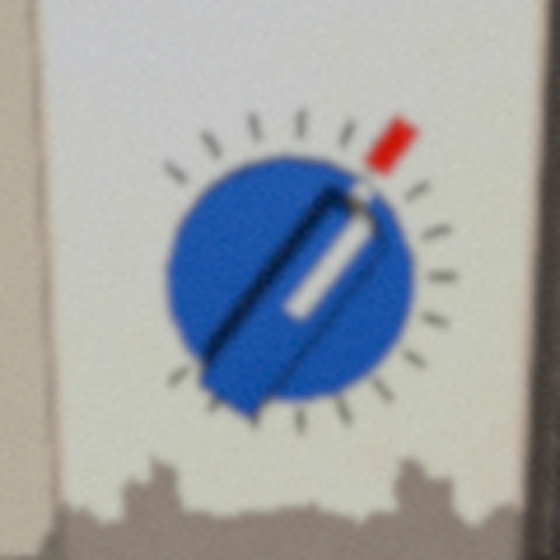

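View pics/etz.png

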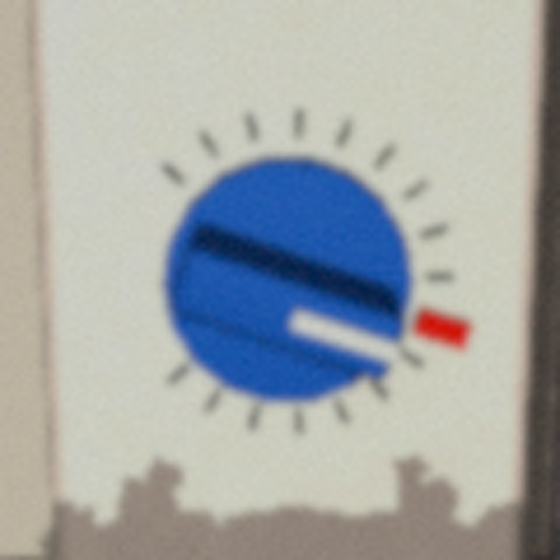

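Run:
```python
from h import *
redang("es",75,(278,194),((294,309),(364,227)))
redang("et",-75,(278,194),((291,318),(388,352)))
# automatic line: white pixels inside dial on blue
for n,yc in (("es",75),("et",-75)):
    D=np.load(f"/tmp/{n}.npz"); im,T=D["im"],D["T"]
    hsv=cv2.cvtColor(im,cv2.COLOR_RGB2HSV)
    pts=[]
    for v in range(160,230):
        for u in range(240,320):
            w=sh(wonz(T,(u,v),.087))-[-115,yc]
            if np.hypot(*w)<21.5 and hsv[v,u,1]<110 and hsv[v,u,2]>100: pts.append(w)
    pts=np.array(pts); vx,vy,x,y=cv2.fitLine(pts.astype(np.float32),cv2.DIST_L2,0,.01,.01).ravel()
    print(n,len(pts),"angle fit",np.degrees(np.arctan2(vy,vx)).round(2),"mean",pts.mean(0).round(1),np.degrees(np.arctan2(*pts.mean(0)[::-1])).round(1))
```

```text
es red n 52 r 35.1 angle 53.03
  line from [0.7 0.8] to [14.2 17. ] angle 50.19
et red n 50 r 35.7 angle -20.02
  line from [ 0.5 -1. ] to [19.7 -8. ] angle -20.03Traceback (most recent call last):
  File "<stdin>", line 11, in <module>
  File "h.py", line 30, in wonz
    K=optics.camera_model("wrist")["K"]; d=T[:3,:3]@np.linalg.inv(K)@np.array([uv[0],uv[1],1.]); o=T[:3,3]
      ~~~~~~~~~~~~~~~~~~~^^^^^^^^^
ValueError: time passes only in moves, steps and waits
```

```bash
cat > m.py <<'E'
from h import *
def fit(n,yc,blue=False):
    D=np.load(f"/tmp/{n}.npz"); im,T,K=D["im"],D["T"],D["K"]; hsv=cv2.cvtColor(im,cv2.COLOR_RGB2HSV)
    v,u=np.mgrid[130:260,210:350]; d=T[:3,:3]@np.linalg.inv(K)@np.stack([u.ravel(),v.ravel(),np.ones(u.size)])
    def pl(z): return ((T[:3,3:]+d*(z-T[2,3])/d[2])[:2].T-OR)@RS*1000-[-115,yc]
    h=hsv[v.ravel(),u.ravel()].astype(int); w=pl(.087); rr=np.hypot(*w.T)
    k=(rr<21.5)&(h[:,1]<130)&(h[:,2]>95); p=w[k]
    vx,vy,x,y=cv2.fitLine(p.astype(np.float32),cv2.DIST_HUBER,0,.01,.01).ravel()
    a=np.degrees(np.arctan2(vy,vx)); m=p.mean(0); am=np.degrees(np.arctan2(m[1],m[0]))
    k2=((h[:,0]<8)|(h[:,0]>172))&(h[:,1]>120)&(h[:,2]>80); q=pl(.051)[k2]; q=q[(np.hypot(*q.T)>26)&(np.hypot(*q.T)<46)]; c=q.mean(0)
    qx,qy,_,_=cv2.fitLine(q.astype(np.float32),cv2.DIST_L2,0,.01,.01).ravel()
    print(n,"line fit",a.round(1),"mean dir",am.round(1),m.round(1),len(p),"| red",np.degrees(np.arctan2(c[1],c[0])).round(1),"own axis",np.degrees(np.arctan2(qy,qx)).round(1),len(q))
if __name__=="__main__":
    for n,y in (("ds",75),("dt",-75),("es",75),("et",-75)): fit(n,y)
E
python3 m.py
```

```text
ds line fit 14.0 mean dir -80.5 [  2.1 -12.4] 282 | red 53.0 own axis 55.3 58
dt line fit -87.1 mean dir -17.7 [ 3.6 -1.2] 275 | red -19.9 own axis -19.8 57
es line fit 78.3 mean dir -28.3 [ 6.  -3.2] 292 | red 53.1 own axis 54.1 58
et line fit 24.6 mean dir -68.6 [  4.3 -10.9] 315 | red -19.9 own axis -18.6 56
```

```bash
python3 - <<'E'
s=open('m.py').read()
s=s.replace("k=(rr<21.5)&(h[:,1]<130)&(h[:,2]>95); p=w[k]","""k=(rr<21.5)&(np.hypot(*pl(.057).T)<24)&(h[:,1]<130)&(h[:,2]>95)
    nn,l,s,_=cv2.connectedComponentsWithStats(k.reshape(u.shape).astype(np.uint8)); p=w[l.ravel()==1+np.argmax(s[1:,4])]""")
open('m.py','w').write(s)
E
python3 m.py
```

```text
ds line fit -45.3 mean dir -49.7 [ 5.4 -6.4] 104 | red 53.0 own axis 55.3 58
dt line fit 73.0 mean dir 74.6 [ 2.8 10.2] 151 | red -19.9 own axis -19.8 57
es line fit 52.5 mean dir 52.4 [6.5 8.5] 152 | red 53.1 own axis 54.1 58
et line fit -17.5 mean dir -22.9 [ 8.5 -3.6] 124 | red -19.9 own axis -18.6 56
```

Run:
```python
from h import *
import m
for n,y in (("fs",.075),("ft",-.075)):
  for s,th in (("a",np.pi+YAW),("b",YAW)):
    r.reach(S(-.115,y,.24),down(th)); im,T=wshot(n+s); 
    K=np.load(f"/tmp/{n+s}.npz")["K"]; p=K@(np.linalg.inv(T)@np.r_[S(-.115,y,.07),1])[:3]; p=(p[:2]/p[2]).round().astype(int)
    cv2.imwrite(f"pics/{n+s}z.png",cv2.resize(im[p[1]-60:p[1]+60,p[0]-60:p[0]+60],(400,400),interpolation=cv2.INTER_CUBIC)[:,:,::-1])
    print(p); m.fit(n+s,y*1000)
a=[cv2.imread(f"pics/{k}z.png") for k in("fsa","fsb","fta","ftb")]
cv2.imwrite("pics/f.png",cv2.resize(np.vstack([np.hstack(a[:2]),np.hstack(a[2:])]),(600,600)))
```

```text
[278 200]
fsa line fit 53.6 mean dir 52.8 [5.  6.6] 120 | red 53.1 own axis 50.7 57
[279 198]
fsb line fit 52.5 mean dir 53.7 [6.4 8.7] 165 | red 53.7 own axis 52.9 63
[278 200]
fta line fit -18.5 mean dir -23.2 [ 6.9 -3. ] 105 | red -19.2 own axis -2.7 36
[279 198]
ftb line fit -19.6 mean dir -22.5 [ 9.8 -4. ] 163 | red -19.5 own axis -19.4 63
```

View pics/f.png

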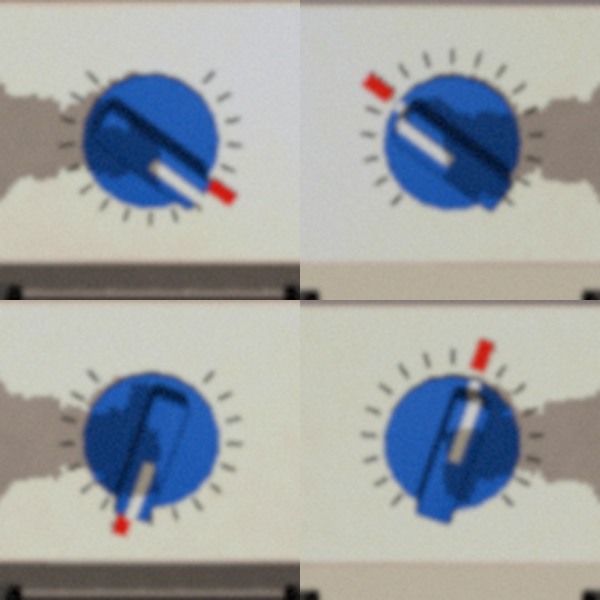

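In all four views both lines point at their red marks to within about 1°. Last, I retreat and check the whole scene.

Run:
```python
from h import *
r.reach([.40,-.05,.42],down(np.pi/2)); r.reach([.173,-.496,.30],down(.335))
for n in ("side","top"):
    im,_=optics.get_image(n); cv2.imwrite(f"pics/{n}9.png",im[:,:,::-1]); np.savez(f"/tmp/{n}9.npz",im=im)
A=np.load("/tmp/top9.npz")["im"];B=np.load("/tmp/side9.npz")["im"]
for nm,z,lo,hi,roi in (("blue",.18,(108,120,60),(125,255,255),(225,145,330,210)),("orange",.09,(5,150,80),(16,255,255),(150,130,330,250))):
    for c,s in blobs(A,lo,hi,40,roi): w=onz("top",c,z); print(nm,c.round(1),w.round(4),sh(w))
cv2.imwrite("pics/side9z.png",cv2.resize(B[140:380,170:390],None,fx=2.4,fy=2.4,interpolation=cv2.INTER_CUBIC)[:,:,::-1])
print(padc(),r.read_state()["time_s"])
```

```text
blue [244.6 159.4] [0.6544 0.1183 0.18  ] [ 58.5 100.7]
blue [266.1 162.6] [0.6451 0.0512 0.18  ] [58.4 33.1]
blue [287.7 165.7] [ 0.6358 -0.0158  0.18  ] [ 58.3 -34.7]
blue [309.4 169.1] [ 0.6258 -0.0835  0.18  ] [  57.6 -103.1]
orange [190.8 175.5] [0.6166 0.3035 0.09  ] [ -4.1 279.2]
[0.62154739 0.30143085 0.        ] 102.3083
```

View pics/side9z.png

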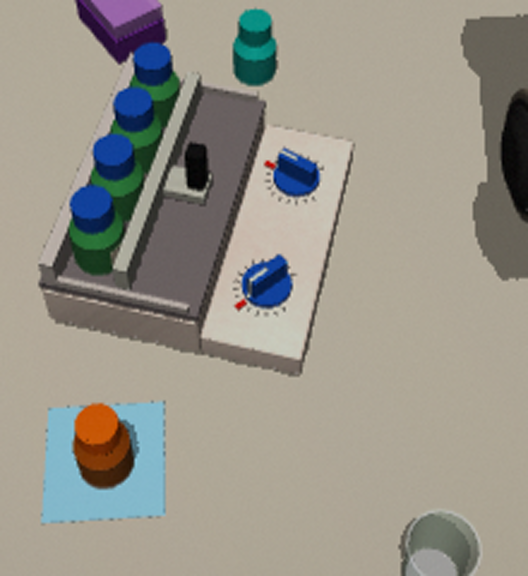

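View pics/top9.png

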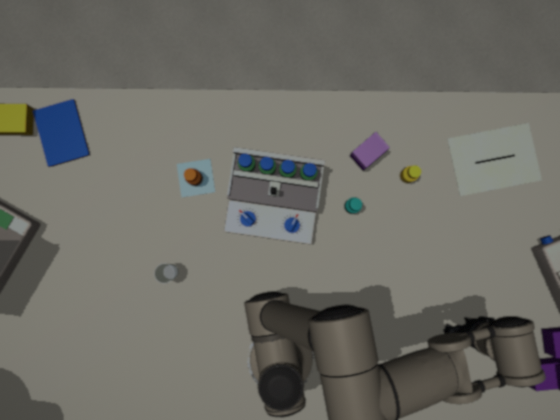

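Everything is in place: four bottles are clamped in a row (58.5, 58.4, 58.3 and 57.6 mm along the shaker's x, about 60 expected), the amber bottle stands on the pad, the dials are on their marks, and the tip box and beaker haven't moved.

```bash
python3 -c "
from h import *
r.finish_job(); print('done')"
```

```text
the job is handed in; nothing more can be done
done
```

The job is done and handed in at about 102 s of the 210 s allowed. I opened the clamp to its stop and stood the amber bottle on the pad. All four blue-capped bottles went in the bay, then I closed the clamp to its stop and turned both dials.

- **Missed grasp:** my first grasp at one blue-capped bottle closed on nothing, because the bottle had been knocked about 4 cm. I found it again and the second try worked.
- **Bottles:** all four stand upright between the bars, reading x = 57.6 to 58.5 mm on the shaker in the last top view. The expected value is 60, and I put the 1.5 to 2.4 mm difference down to camera calibration and reading the cap centres. The clamp post stopped at the closed position (-19.0 mm) against 22 N, so I did not re-measure the bottles more finely.
- **Amber bottle:** it stands upright within about 5 mm of the pad's centre.
- **Dials:** the speed line reads about 53° and its mark 53°; the time line reads about -19.5° and its mark -19.5°. Most readings agreed within about 1°; one view put the time line 2.4° off and an early hand-picked reading put the speed line 2.8° off. The later side views did not bear out either one.
- **Left alone:** the tip box, beaker, turquoise bottle and yellow bottle look unmoved in the last pictures.

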